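# Roll a bearing roller up the ramp into its rest

### The job

A steel roller lies at the foot of the small loading ramp on the bench. Without gripping or lifting it, push it gently and slowly up the ramp with your fingertips, over the crest and into the rest at the top against the stop; don't let it break away and run back down. Leave the battery, the round tub and the carton beside the ramp where they are.

Things in the scene. Friction and masses are not known exactly. Their poses are not given: they have to be found in the camera images.
- roller: Polished steel roller (friction about 0.35), 40 mm diameter, 60 mm long, with a 7 mm stub journal, 15 mm thick, on each end; 0.2 to 0.45 kg. Origin at its centre; its y axis is its own axis, lying across the ramp (x and z turn as it rolls). It starts at the foot of the ramp against the lip, its centre near x = -93, z = 32 mm in the ramp's frame. It rolls freely, and runs back down if let go on the slope.
- ramp: Fixed aluminium ramp on a dark base plate 226 x 92 mm. Origin on the mat (2 mm above the bench) under its middle; x points uphill (level), y across, z up. The deck, 64 mm wide between rails 7 mm thick and 10 mm above it, rises at 7 degrees from x = -105, z = 10 mm to the crest at x = 55, z = 30 mm, then dips at 10 degrees (the rest) to the upright stop plate, face at x = 97 mm, 78 mm wide, top at z = 59 mm.
- ramp_deck (a point): Point on the middle of the deck at its foot, at the uphill face of the lip (6 mm thick, 6 mm above the deck): ramp frame x = -105, z = 10 mm. x points up the slope along the deck, y across, z square out of it. The crest is at x = 161 mm here; the roller's centre rides at z = 20 mm.
- seat (a point): Where the roller's centre is when it lies fully home in the rest, touching the stop plate: ramp frame x = 77, y = 0, z = 46 mm. On the crest the roller's centre is at z = 50 mm in that frame; once its centre is past x = 60 mm it rolls on to the stop by itself and stays there.
- battery: Loose block battery standing upright, 18 x 27 x 48 mm, beside the ramp. Origin under its centre. To be left alone.
- pill_box: Loose round grey-white tub with a lid, 59 mm across, 24 mm high, beside the ramp. Origin under its centre. To be left alone.
- carton: Loose small pale carton, 72 x 60 x 28 mm, beside the ramp. Origin under its centre. To be left alone.
Not all that is in view belongs to the job. Of the things shaped like the roller, the steel one is meant.

How it is judged:
By the outcome, as a careful person would: the job done as asked, in the order asked, and still so for the second after the job is handed in, with the robot touching nothing.
It also fails if it takes over 38 s, if anything falls off the work surface, if the arm or the gripper's body presses on something with over 40 N, if the wrist force passes 120 N, or if a joint passes its speed limit or range.

### The arm

A 7-joint arm with a two-finger parallel gripper is mounted at the origin on a cart in front of the work surface, level with it; the furniture and walls round the work are solid. World frame = base frame: x ahead of the robot, y to its left, z up, the work surface at z = 0. Lengths are in m, angles in rad, forces in N, time in s.
With the tool pointing down it reaches from about 0.4 to 0.875 m from the base axis. Payload 4.4 kg.
Tool frame: the origin (TCP) lies midway between the tips of the shut fingers; the grasp point (between the pads) lies 19 mm behind it; z points along the fingers, y is the line along which they close (so a half turn about z gives the same grasp; the last joint's range is limited). The gripper opens to 85 mm and grips with 20 to 120 N. Pads are 22 mm wide; open, the fingers measure 114 mm over their backs; the gripper's body (76 mm by 85 mm) begins 54 mm behind the grasp point. The pads swing forward as they close: fully open they stand 13 mm farther back than shut.
Start: joints at [-1.335, 0.628, 0.038, 1.517, -0.027, 0.996, -0.02], TCP at [0.193, 0.621, 0.231] pointing down, gripper open.
Joint ranges: [-3.06, 3.06], [-0.37, 2.12], [-1.25, 1.32], [0.18, 2.47], [-1.1, 4.24], [0.23, 1.98], [-2.94, 2.94]. Speed limits (rad/s): [2.57, 2.57, 3.14, 3.14, 3.14, 3.14, 3.14].

### API

Orientations are given as a rotation vector (axis times angle).
In Python, from rig import readout, optics, job_done gives the robot as it stands. The module is installed in compiled form; this text tells all that it offers.
- The arm moves only by the tool play_rows, never from a script. Its argument "rows" is one flat list of numbers, 6 for each row, row after row: the shift along the tool's x, y, z as a fraction of full scale, then the turn, a rotation vector about the tool's x, y, z as a fraction of full scale. A call has 1 to 5 rows; each row shifts and turns the commanded pose from where the row before left it, along the tool's axes as they then stand; what a row does not reach is not made up. Full scale, the value 1, is 0.5 m for a shift and 45 degrees for a turn. A row lasts 1/10 s, in which the tool goes at most 50 mm and 8.59 degrees, less where a joint would pass 70% of its speed; a pose out of reach is approached as far as the arm can. A call with a number of a shift or a turn outside -1 to 1 is refused whole. A call with a gripper value outside its range is refused whole. "grip" is the opening, from 0 (shut) to 1 (fully open), set as the call begins (left out, the last holds). The fingers move at their own pace and stop on an object; "newtons" is the grip in N (left out, the last holds). Time passes only in rows, so rows that do not move let the fingers close. It gives the time, the measured TCP pose, the force, the opening and the grip force at its end, in the units of the state.
- readout.state(): the state, without advancing time (a new reading comes with each control period).
- optics.grab_frame(name): name is "scene" or "top" or "wrist"; returns a dict with "pixels" (420x560x3 uint8, blue, green, red), "K" (3x3 intrinsics, pixels), "origin" and "attitude" of the camera in the world. Camera axes: x right, y down, z forward; pixel columns grow to the right and rows downward; lengths in m; the calibration is good to about 2 mm. A picture is of the moment at which its call begins. There is no depth.
- job_done(): hands the job in; it is judged then, once.
Trained networks look in a picture, given as the dict that the camera call returned (one of the last four; its "shot" number tells which), for a name from the list of things; names that differ only in an ending like _2 or _b are one class to them, and where a whole thing is asked for, a point or a joint stands for the part that bears it (a point fixed in the world has none). Each returns a list of dicts, best first, with "score" (0 to 1); they miss things now and then, are a little off and sometimes report something else, mostly with a low value. They report only what shows in the picture. A call takes as long as a camera call. They do not tell look-alikes from the thing itself.
- optics.outline_of(picture, thing): "region" (420x560 bool, what is visible of it) and "extent" ([centre column, centre row, width, height] in pixels, round what is visible of it).
The state is a dict: "clock": time; "qpos": joint angles; "joint_vel": joint speeds; "tau": joint torques, N m; "tcp_pos": TCP position; "orientation": TCP orientation; "contact_force": force on the tool from outside, world axes, zero at the start; "torque": the same for the moment, N m; "finger_gap": finger opening in m; "grasp_force": force on a finger pad.
Only numpy, scipy, OpenCV 4.12 (cv2) and the standard library are available. Lean on these libraries where they do the work, as an engineer would, in place of code of your own. Each camera call takes 0.05 s, during which the arm holds its last target. There are 200 camera calls.

## Working session

There is one attempt and no reset: what is moved stays moved. The work goes in short steps, Python scripts to look and compute and a tool call to move; the robot and the scene stay as the last step left them, time stands still between calls to the robot, and variables do not carry over. Pictures are saved under pics/ and viewed, at most 10 in all, crops included, and the job is handed in when it is done.

Besides the shell and the picture viewer there is one more tool, called after "Emit:" as name(argument=value, ...), one argument or row to a line, values as JSON. play_rows: Moves the arm, as the interface text tells. Its arguments: {"type":"object","properties":{"rows":{"type":"array"},"grip":{"type":"number"},"newtons":{"type":"number"}},"required":["rows"]}

```bash
mkdir -p pics
cat > h.py <<'E'
import numpy as np,cv2
from scipy.spatial.transform import Rotation as R
from rig import readout,optics,job_done
def rot(a):
    a=np.array(a,float)
    return a if a.shape==(3,3) else (R.from_rotvec(a).as_matrix() if a.size==3 else None)
def world(p,u,v,z):
    d=rot(p["attitude"])@np.linalg.inv(p["K"])@np.array([u,v,1.]); o=np.array(p["origin"])
    return o+d*(z-o[2])/d[2]
def pix(p,X):
    c=rot(p["attitude"]).T@(np.array(X)-p["origin"]); q=p["K"]@c; return q[:2]/q[2]
E
python3 - <<'E'
from h import *
s=readout.state(); print(s["clock"],s["tcp_pos"],s["orientation"],s["finger_gap"])
ims=[]
for n in ("top","scene"):
    p=optics.grab_frame(n); ims.append(p["pixels"]); print(n,p["origin"],p["attitude"],p["K"])
    cv2.imwrite(f"pics/{n}0.png",p["pixels"])
    for t in ("roller","ramp","battery","pill_box","carton"):
        for r in optics.outline_of(p,t)[:4]:
            e=r["extent"]; print(t,round(r["score"],2),np.round(e),world(p,e[0],e[1],.03).round(3))
E
```

```text
0.0 [0.19299393 0.62000194 0.23036733] [-4.72294409e-01 -3.10561880e+00  3.09033371e-03] 0.08525674333982217
top [ 0.24997412 -0.43551952  0.95140318] [-2.13710439  2.12882084 -0.19950921] [[476.98334605   0.         282.16957731]
 [  0.         476.98334605 208.81550253]
 [  0.           0.           1.        ]]
roller 0.97 [403. 226.  39.  21.] [ 0.383 -0.68   0.03 ]
roller 0.91 [278. 195.  26.  38.] [ 0.443 -0.435  0.03 ]
roller 0.74 [390. 166.  23.  37.] [ 0.503 -0.658  0.03 ]
battery 0.48 [243. 246.  13.  12.] [ 0.342 -0.368  0.03 ]
pill_box 0.73 [203. 245.  31.  35.] [ 0.343 -0.292  0.03 ]
carton 0.57 [288. 248.  36.  37.] [ 0.339 -0.455  0.03 ]
scene [0.11799547 0.09390893 0.69104376] [-0.71394313  2.64604641 -1.05996013] [[435.13179969   0.         281.96050005]
 [  0.         435.13179969 204.73044494]
 [  0.           0.           1.        ]]
roller 0.83 [303. 146.  34.  23.] [ 0.498 -0.644  0.03 ]
roller 0.7 [277. 210.  35.  30.] [ 0.444 -0.431  0.03 ]
roller 0.57 [352. 154.  25.  25.] [ 0.383 -0.674  0.03 ]
ramp 0.7 [242. 249. 111.  80.] [ 0.45  -0.311  0.03 ]
ramp 0.56 [326. 226.  44.  38.] [ 0.336 -0.442  0.03 ]
battery 0.85 [305. 252.  14.  22.] [ 0.343 -0.365  0.03 ]
pill_box 0.96 [287. 286.  30.  35.] [ 0.333 -0.28   0.03 ]
pill_box 0.49 [279. 210.  34.  33.] [ 0.44  -0.433  0.03 ]
carton 0.96 [327. 225.  46.  38.] [ 0.336 -0.446  0.03 ]
```

View pics/top0.png

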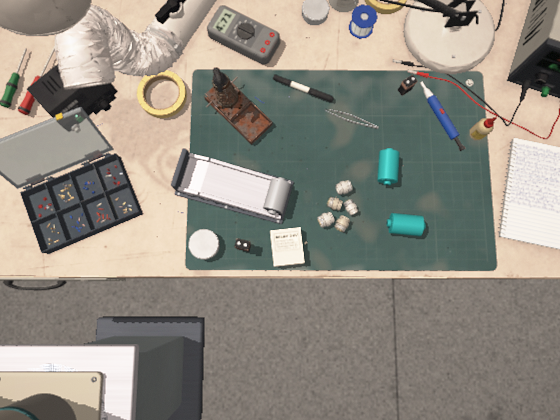

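View pics/scene0.png

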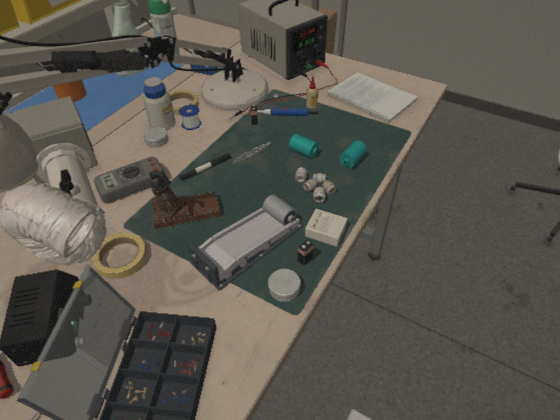

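Roller look-alikes in the top view are the steel cylinder on the ramp foot at (278,195) and two teal cylinders at (390,166) and (403,226). I choose the steel one at (278,195). The ramp rises to the left, to the stop plate near (181,172). Next is one close crop to check this and fit the ramp.

Run:
```python
import cv2
a=cv2.imread("pics/top0.png")[140:230,165:301]
cv2.imwrite("pics/crop1.png",cv2.resize(a,None,fx=5.5,fy=5.5,interpolation=cv2.INTER_CUBIC))
```

```text
(no output)
```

View pics/crop1.png

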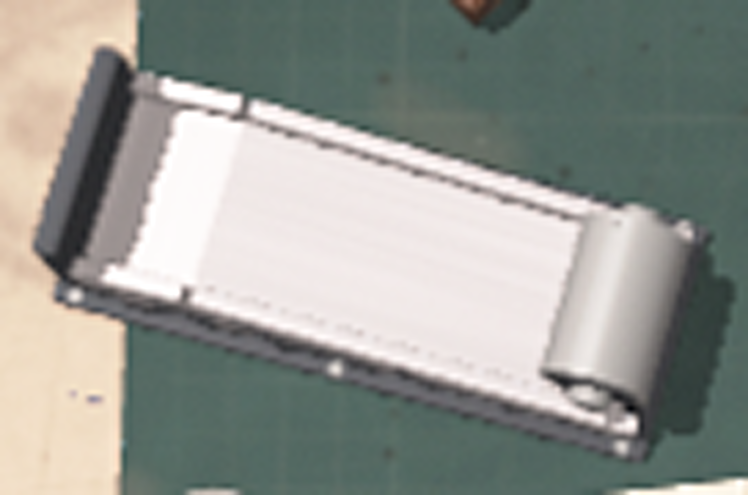

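```bash
cat >> h.py <<'E'
def rampT(q): # x,y,yaw
    return R.from_euler('z',q[2]).as_matrix(),np.array([q[0],q[1],.002])
E
python3 - <<'E'
from h import *
from scipy.optimize import least_squares
p=optics.grab_frame("top")
L=[((640,455),(-113,46,5)),((60,298),(113,46,5)),((705,237),(-113,-46,5)),((245,103),(55,-35.5,40)),((187,292),(55,35.5,40)),((240,122),(55,-32,30)),((197,288),(55,32,30)),((125,62),(97,-39,59)),((62,262),(97,39,59))]
U=np.array([[a/5.5+165-.4,b/5.5+140-.4] for (a,b),_ in L]); X=np.array([x for _,x in L])/1e3
def f(q):
    M,t=rampT(q); return np.concatenate([pix(p,M@x+t)-u for x,u in zip(X,U)])
s=least_squares(f,[.48,-.35,1.8],x_scale=[.1,.1,1],loss='soft_l1'); print(s.x,np.degrees(s.x[2])); print(f(s.x).reshape(-1,2).round(1))
M,t=rampT(s.x)
for n,x in dict(roller=(-93,0,32),seat=(77,0,46),crest=(55,0,50)).items(): 
    X=M@np.array(x)/1e3+M@np.zeros(3)+t if 0 else M@(np.array(x)/1e3)+t; print(n,X.round(4),pix(p,X).round(1))
a=p["pixels"].copy()
print("tool R",R.from_rotvec(readout.state()["orientation"]).as_matrix().round(3), readout.state()["qpos"])
E
```

```text
[ 0.46376557 -0.34410612  1.31345262] 75.25529161679584
[[-0.1  0.5]
 [-2.8  0.4]
 [-0.2 -3.1]
 [ 0.2  0.6]
 [ 0.4  0.2]
 [ 1.3  0.2]
 [-0.1  0.4]
 [ 0.3 -1.9]
 [-0.2 -0.2]]
roller [ 0.4401 -0.434   0.034 ] [277.2 195.8]
seat [ 0.4834 -0.2696  0.048 ] [192.9 172.2]
crest [ 0.4778 -0.2909  0.052 ] [203.4 174.5]
tool R [[-0.955  0.297 -0.   ]
 [ 0.297  0.955  0.   ]
 [ 0.     0.    -1.   ]] [-1.33481199  0.62837632  0.03850741  1.51739367 -0.0270064   0.99631427
 -0.02000712]
```

```bash
cat >> h.py <<'E'
Q=[.46376557,-.34410612,1.31345262]
def plan(x): # ramp coords (mm) of TCP target -> tool shift fraction total
    s=readout.state(); M,t=rampT(Q); X=M@(np.array(x)/1e3)+t
    T=R.from_rotvec(s["orientation"]); g=R.from_matrix(np.c_[M[:,0],-M[:,1],-M[:,2]])
    d=X-s["tcp_pos"]
    print("t",round(s["clock"],2),"ramp pos",((M.T@(s["tcp_pos"]-t))*1e3).round(1),"F",np.round(M.T@s["contact_force"],2),"gap",round(s["finger_gap"],4))
    print("shift tool mm",(T.inv().apply(d)*1e3).round(1),"turn deg",np.degrees((T.inv()*g).as_rotvec()).round(2))
E
python3 - <<'E'
from h import *
P=[optics.grab_frame(n) for n in("top","scene")]
def tri(a,b):
    A=[];B=[]
    for p,u in zip(P,(a,b)):
        d=rot(p["attitude"])@np.linalg.inv(p["K"])@np.array([*u,1.]);d/=np.linalg.norm(d)
        N=np.eye(3)-np.outer(d,d);A.append(N);B.append(N@p["origin"])
    return np.linalg.solve(sum(A),sum(B)).round(3)
print("hose end",tri((75,85),(75,255)),"lamp",tri((50,20),(5,160)),"lid",tri((95,110),(95,275)))
for a,b in (((50,20),(5,160)),((75,85),(75,255))): print(world(P[0],*a,.2),world(P[1],*b,.2))
M,t=rampT(Q); T=R.from_rotvec(readout.state()["orientation"]); x=readout.state()["tcp_pos"]
for w in ([.42,.2,.23],[.42,-.2,.23],M@[-.139,0,.1]+t):
    print(np.round(w,3),(T.inv().apply(w-x)*1e3).round(0)); x=np.array(w)
plan((-139,0,100))
E
```

```text
hose end [ 0.599 -0.087  0.171] lamp [ 0.645 -0.1    0.321] lid [ 0.583 -0.098  0.114]
[ 0.71134149 -0.04353881  0.2       ] [ 0.83388745 -0.16189371  0.2       ]
[ 0.59305466 -0.09559182  0.2       ] [ 0.56337517 -0.07906865  0.2       ]
[0.42 0.2  0.23] [-342. -334.    1.]
[ 0.42 -0.2   0.23] [-119. -382.    0.]
[ 0.428 -0.479  0.102] [ -91. -263.  128.]
t 0.75 ramp pos [864.1 507.2 229.3] F [0.01 0.1  0.22] gap 0.085
shift tool mm [-551.4 -979.5  129.3] turn deg [-0.   -0.   87.45]
```

Emit:
play_rows(
  rows=[-0.057,-0.056,0,0,0,0,-0.057,-0.056,0,0,0,0,-0.057,-0.056,0,0,0,0,-0.057,-0.056,0,0,0,0,-0.057,-0.056,0,0,0,0],
  grip=0.3,
)

```text
clock: 1.25
tcp_pos: [0.2883, 0.4432, 0.2315]
orientation: [0.472, 3.106, 0.001]
contact_force: [0.7, 0.3, -0.2]
finger_gap: 0.0255
grasp_force: 0.0
```

Emit:
play_rows(
  rows=[-0.057,-0.056,0,0,0,0,-0.057,-0.056,0,0,0,0,-0.057,-0.056,0,0,0,0,-0.057,-0.056,0,0,0,0,-0.057,-0.056,0,0,0,0],
)

```text
clock: 1.75
tcp_pos: [0.3828, 0.2672, 0.2316]
orientation: [0.472, 3.105, 0.001]
contact_force: [0.5, -0.2, -0.8]
finger_gap: 0.0257
grasp_force: 0.0
```

Emit:
play_rows(
  rows=[-0.057,-0.056,0,0,0,0,-0.057,-0.056,0,0,0,0,-0.024,-0.076,0,0,0,0,-0.024,-0.076,0,0,0,0,-0.024,-0.076,0,0,0,0],
)

```text
clock: 2.25
tcp_pos: [0.4204, 0.077, 0.2315]
orientation: [0.472, 3.105, 0.0]
contact_force: [1.2, -1.0, -0.2]
finger_gap: 0.0256
grasp_force: 0.0
```

Emit:
play_rows(
  rows=[-0.025,-0.076,0,0,0,0,-0.025,-0.076,0,0,0,0,-0.025,-0.076,0,0,0,0,-0.025,-0.076,0,0,0,0,-0.025,-0.076,0,0,0,0],
)

```text
clock: 2.75
tcp_pos: [0.4236, -0.123, 0.2316]
orientation: [0.472, 3.105, 0.0]
contact_force: [0.5, 0.8, 0.4]
finger_gap: 0.0259
grasp_force: 0.0
```

Emit:
play_rows(
  rows=[-0.025,-0.076,0,0,0,0,-0.025,-0.076,0,0,0,0,-0.025,-0.076,0,0,0,0,-0.025,-0.076,0,0,0,0,-0.025,-0.076,0,0,0,0],
)

```text
clock: 3.25
tcp_pos: [0.4267, -0.323, 0.2315]
orientation: [0.472, 3.105, -0.0]
contact_force: [0.8, -0.4, -0.7]
finger_gap: 0.0254
grasp_force: 0.0
```

Emit:
play_rows(
  rows=[-0.025,-0.076,0,0,0,0,-0.025,-0.076,0,0,0,0,-0.025,-0.076,0,0,0,0,-0.025,-0.076,0,0,0,0,0,0,0,0,0,0.17],
)

```text
clock: 3.75
tcp_pos: [0.4266, -0.4883, 0.2312]
orientation: [0.692, 3.064, -0.009]
contact_force: [-1.0, 0.9, 0.4]
finger_gap: 0.0257
grasp_force: 0.0
```

Emit:
play_rows(
  rows=[0,0,0,0,0,0.18,0,0,0,0,0,0.18,0,0,0,0,0,0.18,0,0,0,0,0,0.18,0,0,0,0,0,0.18],
)

```text
clock: 4.25
tcp_pos: [0.4294, -0.4813, 0.2313]
orientation: [1.706, 2.638, 0.0]
contact_force: [-0.2, -0.5, 0.1]
finger_gap: 0.0254
grasp_force: 0.0
```

Emit:
play_rows(
  rows=[0,0,0,0,0,0.18,0,0,0,0,0,0.18,0,0,0,0,0,0.18,0,0,0,0,0,0.18,0,0,0,0,0,0.15],
)

```text
clock: 4.75
tcp_pos: [0.4295, -0.4812, 0.2313]
orientation: [2.49, 1.915, 0.0]
contact_force: [0.4, 0.7, -0.4]
finger_gap: 0.0256
grasp_force: 0.0
```

Run:
```python
from h import *
plan((-139,0,60))
p=optics.grab_frame("top"); r=optics.outline_of(p,"roller"); print([(x["score"],x["extent"]) for x in r])
w=optics.grab_frame("wrist"); 
M,t=rampT(Q)
for X in [(-93,30,32),(-93,-30,32),(97,-39,59),(97,39,59),(55,-32,30),(55,32,30),(-113,46,5),(-113,-46,5),(77,0,46)]:
    u=pix(w,M@(np.array(X)/1e3)+t); print(X,u.round(0)); cv2.circle(w["pixels"],tuple(int(a) for a in u),2,(0,0,255),-1)
cv2.imwrite("pics/w1.png",np.vstack([w["pixels"]]))
```

```text
t 4.75 ramp pos [-141.3   -1.8  229.3] F [ 0.76 -0.2  -0.41] gap 0.0256
shift tool mm [  2.3  -1.8 169.3] turn deg [ 0.01 -0.01 -0.13]
[(0.8, [389.8, 164.2, 23.3, 35.7]), (0.76, [403.4, 225.4, 37.3, 19.3]), (0.69, [277.4, 195.4, 24.1, 36.8])]
(-93, 30, 32) [247. 130.]
(-93, -30, 32) [310. 131.]
(97, -39, 59) [ 332. -135.]
(97, 39, 59) [ 224. -136.]
(55, -32, 30) [317. -50.]
(55, 32, 30) [240. -50.]
(-113, 46, 5) [235. 147.]
(-113, -46, 5) [322. 147.]
(77, 0, 46) [278. -92.]
```

View pics/w1.png

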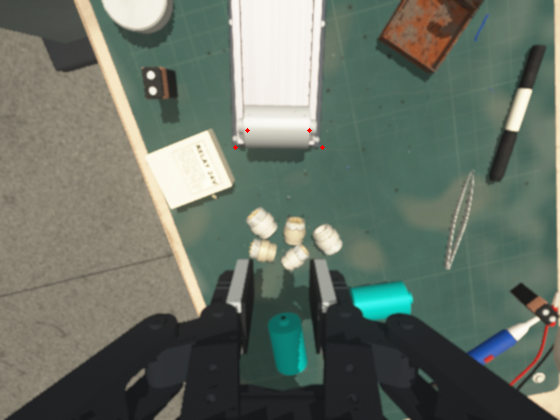

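The red predicted points land on the base corners at (235,147) and (322,147) and on the roller at (278,130), so the ramp fit is good. The nuts at (290,240) lie clear behind. I descend behind the roller.

Emit:
play_rows(
  rows=[0.001,-0.001,0.08,0,0,0,0.001,-0.001,0.08,0,0,0,0.001,-0.001,0.08,0,0,0,0.001,-0.001,0.08,0,0,0,0,0,0.05,0,0,0],
)

```text
clock: 5.4
tcp_pos: [0.4271, -0.4773, 0.0433]
orientation: [-2.48, -1.923, -0.001]
contact_force: [-0.6, 0.4, 0.3]
finger_gap: 0.026
grasp_force: 0.0
```

Emit:
play_rows(
  rows=[0,0,0.025,0,0,0,0,0,0.017,0,0,0,0.006,0,0,0,0,0,0.006,0,0,0,0,0,0,0,0,0],
)

```text
schema error: expected a multiple of 6 numbers
```

Run:
```python
from h import *
plan((-124,0,22))
w=optics.grab_frame("scene"); a=w["pixels"][170:280,200:345]
cv2.imwrite("pics/s2.png",cv2.resize(a,None,fx=5,fy=5,interpolation=cv2.INTER_CUBIC))
```

```text
t 5.4 ramp pos [-138.1    1.6   41.3] F [0.23 0.69 0.28] gap 0.026
shift tool mm [14.   1.7 19.4] turn deg [-0.15 -0.16  0.33]
```

View pics/s2.png

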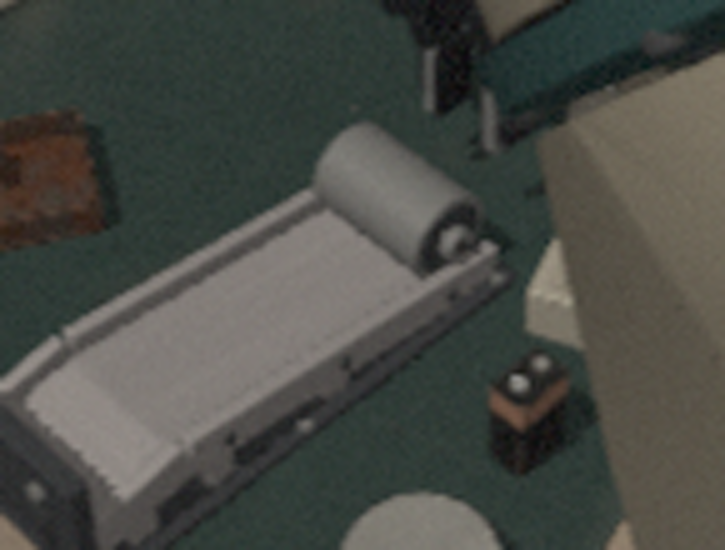

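The crop shows the fingertips at (430,80) and (487,120), squarely behind the roller at (400,190). I lower them and close in.

Emit:
play_rows(
  rows=[0,0.003,0.026,0,0,0,0,0,0.01,0,0,0,0.006,0,0,0,0,0,0.006,0,0,0,0,0,0,0,0,0,0],
)

```text
schema error: expected a multiple of 6 numbers
```

Emit:
play_rows(
  rows=[0,0.003,0.026,0,0,0,0,0,0.01,0,0,0,0.006,0,0,0,0,0,0.006,0,0,0,0,0,0,0,0,0,0,0],
)

```text
clock: 5.95
tcp_pos: [0.4318, -0.4732, 0.0294]
orientation: [2.483, 1.922, 0.001]
contact_force: [0.2, 0.1, 0.6]
finger_gap: 0.0257
grasp_force: 0.0
```

```bash
python3 -c "
from h import *
plan((-124,0,22))"
```

```text
t 5.95 ramp pos [-133.    -1.9   27.4] F [ 0.19 -0.19  0.56] gap 0.0257
shift tool mm [ 9.  -1.9  5.4] turn deg [0.09 0.01 0.21]
```

Emit:
play_rows(
  rows=[0.004,-0.002,0.008,0,0,0,0.004,0,0,0,0,0,0.004,0,0,0,0,0,0.004,0,0,0,0,0,0.004,0,0,0,0,0],
)

```text
clock: 6.45
tcp_pos: [0.4324, -0.4634, 0.0243]
orientation: [2.485, 1.921, -0.0]
contact_force: [-0.0, -0.0, -0.5]
finger_gap: 0.0254
grasp_force: 0.0
```

```bash
cat > look.py <<'E'
from h import *
plan((-124,0,22))
M,t=rampT(Q)
for n in ("top","scene"):
    p=optics.grab_frame(n)
    for r in optics.outline_of(p,"roller"):
        e=r["extent"]; X=world(p,e[0],e[1],.045); q=M.T@(X-t)*1e3
        if abs(q[1])<45: print(n,r["score"],np.round(e,1),q.round(1))
E
python3 look.py
```

```text
t 6.45 ramp pos [-1.234e+02 -1.000e-01  2.230e+01] F [-0.04  0.   -0.49] gap 0.0254
shift tool mm [-0.6 -0.1  0.3] turn deg [0.   0.   0.16]
top 0.8 [405.2 226.3  37.1  19.6] [-346.8   -3.9   43. ]
top 0.79 [275.9 200.1  21.5  27. ] [-93.4  11.   43. ]
top 0.4 [227.1 195.8 110.8  45.6] [ 0.1 27.3 43. ]
scene 0.97 [280.6 211.1  34.   21.6] [-83.  14.  43.]
```

Emit:
play_rows(
  rows=[0.005,0,-0.0006,0,0,0,0.006,0,-0.0007,0,0,0,0.006,0,-0.0007,0,0,0,0.006,0,-0.0007,0,0,0,0.006,0,-0.0007,0,0,0],
)

```text
clock: 7.15
tcp_pos: [0.4361, -0.4493, 0.0261]
orientation: [2.485, 1.921, 0.0]
contact_force: [0.1, -1.3, 1.3]
finger_gap: 0.0256
grasp_force: 0.9
```

Emit:
play_rows(
  rows=[0.006,0,-0.0007,0,0,0,0.006,0,-0.0007,0,0,0,0.006,0,-0.0007,0,0,0,0.006,0,-0.0007,0,0,0,0.006,0,-0.0007,0,0,0],
)

```text
clock: 7.65
tcp_pos: [0.4399, -0.4348, 0.0278]
orientation: [-2.486, -1.921, 0.0]
contact_force: [0.2, -1.8, 1.0]
finger_gap: 0.0255
grasp_force: 0.9
```

```bash
cat >> look.py <<'E'
a=p["pixels"][170:280,200:345]
cv2.imwrite("pics/s_last.png",cv2.resize(a,None,fx=5,fy=5,interpolation=cv2.INTER_CUBIC))
E
python3 look.py; cp pics/s_last.png pics/s3.png
```

```text
t 7.65 ramp pos [-93.7   0.   25.8] F [-1.66 -0.6   0.96] gap 0.0255
shift tool mm [-30.3  -0.    3.8] turn deg [-0.    0.    0.15]
top 0.65 [257.9 197.6  16.6  27.9] [-58.4  15.3  43. ]
top 0.58 [404.2 225.9  36.8  22.6] [-344.8   -4.1   43. ]
scene 0.71 [268.3 216.4  34.4  30. ] [-55.4   6.7  43. ]
```

View pics/s3.png

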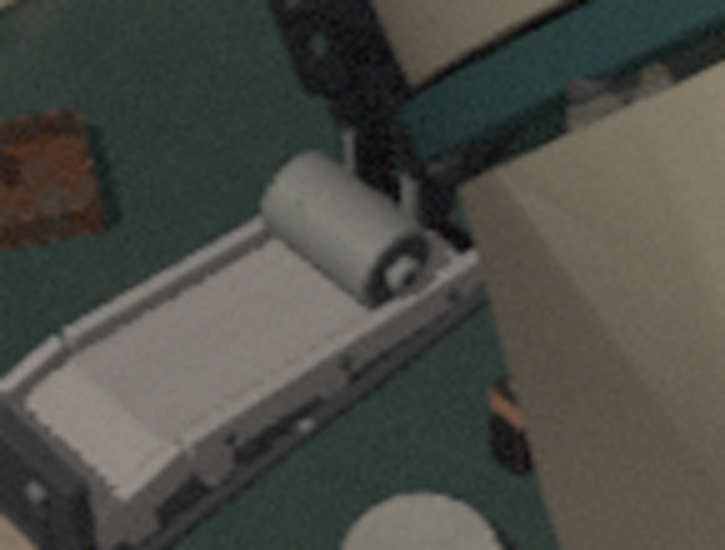

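The roller at (350,230) is square on the deck, with both fingertips behind it and about 1.7 N of contact force. I continue.

Emit:
play_rows(
  rows=[0.006,0,-0.0007,0,0,0,0.006,0,-0.0007,0,0,0,0.006,0,-0.0007,0,0,0,0.006,0,-0.0007,0,0,0,0.006,0,-0.0007,0,0,0],
)

```text
clock: 8.35
tcp_pos: [0.4437, -0.4202, 0.0295]
orientation: [2.485, 1.921, 0.0]
contact_force: [-0.6, -2.1, 1.6]
finger_gap: 0.0259
grasp_force: 0.9
```

Emit:
play_rows(
  rows=[0.006,0,-0.0007,0,0,0,0.006,0,-0.0007,0,0,0,0.006,0,-0.0007,0,0,0,0.006,0,-0.0007,0,0,0,0.006,0,-0.0007,0,0,0],
)

```text
clock: 8.85
tcp_pos: [0.4474, -0.4057, 0.0313]
orientation: [-2.486, -1.921, 0.0]
contact_force: [-0.4, -0.8, 0.5]
finger_gap: 0.0255
grasp_force: 0.9
```

Emit:
play_rows(
  rows=[0.006,0,-0.0007,0,0,0,0.006,0,-0.0007,0,0,0,0.006,0,-0.0007,0,0,0,0.006,0,-0.0007,0,0,0,0.006,0,-0.0007,0,0,0],
)

```text
clock: 9.35
tcp_pos: [0.4512, -0.3912, 0.033]
orientation: [-2.486, -1.921, 0.0]
contact_force: [-1.0, -1.8, 1.1]
finger_gap: 0.0257
grasp_force: 0.9
```

Emit:
play_rows(
  rows=[0.006,0,-0.0007,0,0,0,0.006,0,-0.0007,0,0,0,0.006,0,-0.0007,0,0,0,0.006,0,-0.0007,0,0,0,0.006,0,-0.0007,0,0,0],
)

```text
clock: 9.85
tcp_pos: [0.455, -0.3767, 0.0348]
orientation: [-2.486, -1.921, 0.0]
contact_force: [-0.7, -1.5, 0.9]
finger_gap: 0.0261
grasp_force: 0.9
```

Emit:
play_rows(
  rows=[0.006,0,-0.0007,0,0,0,0.006,0,-0.0007,0,0,0,0.006,0,-0.0007,0,0,0,0.006,0,-0.0007,0,0,0,0.006,0,-0.0007,0,0,0],
)

```text
clock: 10.35
tcp_pos: [0.4587, -0.3621, 0.0365]
orientation: [-2.485, -1.921, 0.0]
contact_force: [0.4, -2.2, 0.9]
finger_gap: 0.0254
grasp_force: 0.9
```

```bash
python3 look.py; cp pics/s_last.png pics/s4.png
```

```text
t 10.35 ramp pos [-18.7   0.3  34.5] F [-2.05 -0.92  0.92] gap 0.0254
shift tool mm [-105.3    0.    12.5] turn deg [-0.01 -0.    0.16]
top 0.75 [221.1 189.8  13.3  16.9] [14.7 18.9 43. ]
top 0.68 [403.6 226.1  41.9  19.9] [-343.8   -3.5   43. ]
```

View pics/s4.png

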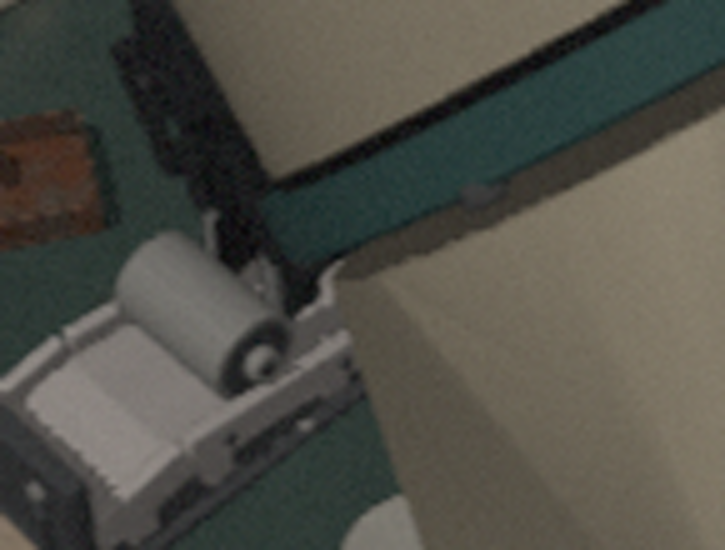

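The roller at (205,310) is still square, about 40 mm short of the crest.

Emit:
play_rows(
  rows=[0.006,0,-0.0007,0,0,0,0.006,0,-0.0007,0,0,0,0.006,0,-0.0007,0,0,0,0.006,0,-0.0007,0,0,0,0.006,0,-0.0007,0,0,0],
)

```text
clock: 11.05
tcp_pos: [0.4625, -0.3476, 0.0383]
orientation: [2.486, 1.921, 0.0]
contact_force: [0.2, -2.0, 0.4]
finger_gap: 0.026
grasp_force: 0.9
```

Emit:
play_rows(
  rows=[0.006,0,-0.0007,0,0,0,0.006,0,-0.0007,0,0,0,0.006,0,-0.0007,0,0,0,0.006,0,-0.0007,0,0,0,0.006,0,-0.0007,0,0,0],
)

```text
clock: 11.55
tcp_pos: [0.4663, -0.3332, 0.04]
orientation: [-2.486, -1.921, 0.0]
contact_force: [0.1, -0.9, -0.4]
finger_gap: 0.0254
grasp_force: 0.9
```

Emit:
play_rows(
  rows=[0.004,0,-0.0005,0,0,0,0.004,0,-0.0005,0,0,0,0.004,0,-0.0005,0,0,0,0.004,0,-0.0005,0,0,0,0.004,0,-0.0005,0,0,0],
)

```text
clock: 12.05
tcp_pos: [0.4688, -0.3236, 0.0413]
orientation: [2.486, 1.921, -0.0]
contact_force: [0.2, -1.4, 0.9]
finger_gap: 0.0257
grasp_force: 0.9
```

Emit:
play_rows(
  rows=[0.004,0,-0.0005,0,0,0,0.004,0,0,0,0,0,0.004,0,0,0,0,0,0.004,0,0,0,0,0,0.004,0,0,0,0,0],
)

```text
clock: 12.55
tcp_pos: [0.4713, -0.3131, 0.0413]
orientation: [-2.484, -1.921, -0.001]
contact_force: [-0.2, -0.2, -0.7]
finger_gap: 0.0257
grasp_force: 0.0
```

```bash
python3 look.py; cp pics/s_last.png pics/s5.png
```

```text
t 12.55 ramp pos [31.9  0.6 39.3] F [-0.19  0.12 -0.69] gap 0.0257
shift tool mm [-1.559e+02  1.000e-01  1.710e+01] turn deg [-0.04 -0.06  0.18]
top 0.82 [190.7 179.8  16.7  20.1] [77.4 15.1 43. ]
top 0.77 [403.8 224.6  38.5  17.7] [-343.5   -6.4   43. ]
scene 0.73 [213.1 254.2  37.2  30.9] [82.2  2.5 43. ]
```

View pics/s5.png

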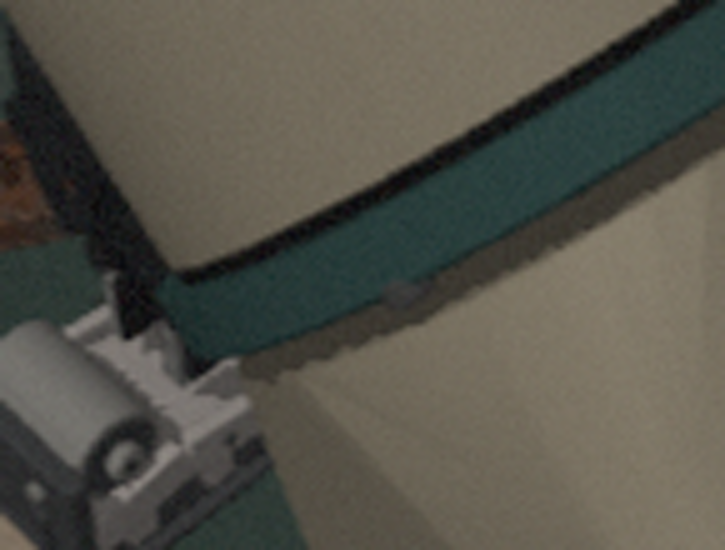

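The roller at (75,400) has rolled on into the rest against the stop, and the fingers are clear of it. I back off and rise.

Emit:
play_rows(
  rows=[-0.01,0,-0.01,0,0,0,-0.02,0,-0.03,0,0,0,-0.04,0,-0.06,0,0,0,-0.05,0,-0.08,0,0,0,-0.05,0,-0.08,0,0,0],
)

```text
clock: 13.25
tcp_pos: [0.449, -0.3973, 0.1731]
orientation: [-2.486, -1.921, 0.001]
contact_force: [1.4, -1.7, -0.3]
finger_gap: 0.0256
grasp_force: 0.0
```

Emit:
play_rows(
  rows=[-0.05,0,-0.03,0,0,0,-0.05,0,0,0,0,0,-0.05,0,0,0,0,0,0,0,0,0,0,0,0,0,0,0,0,0],
)

```text
clock: 13.75
tcp_pos: [0.4302, -0.4693, 0.1866]
orientation: [-2.487, -1.919, -0.0]
contact_force: [-0.2, -0.2, -0.1]
finger_gap: 0.0255
grasp_force: 0.0
```

```bash
python3 look.py
python3 - <<'E'
from h import *
p=optics.grab_frame("top")
for t in ("battery","pill_box","carton"):
    for r in optics.outline_of(p,t)[:1]: print(t,r["extent"])
a=p["pixels"][140:280,165:301]
cv2.imwrite("pics/f.png",cv2.resize(a,None,fx=4,fy=4))
E
```

```text
t 13.75 ramp pos [-129.6    0.6  184.6] F [-0.19  0.12 -0.14] gap 0.0255
shift tool mm [  5.6   0.6 162.6] turn deg [-0.02 -0.02  0.05]
top 0.94 [405.7 224.2  37.   22.6] [-346.9   -8.1   43. ]
top 0.66 [194.3 172.9  25.2  33.1] [74.6  0.  43. ]
scene 0.74 [214.6 253.3  37.4  34.4] [78.9  2.9 43. ]
battery [239.7, 244.6, 18.6, 14.1]
pill_box [202.5, 244.4, 29.8, 31.2]
carton [288.1, 248.0, 33.5, 41.8]
```

View pics/f.png

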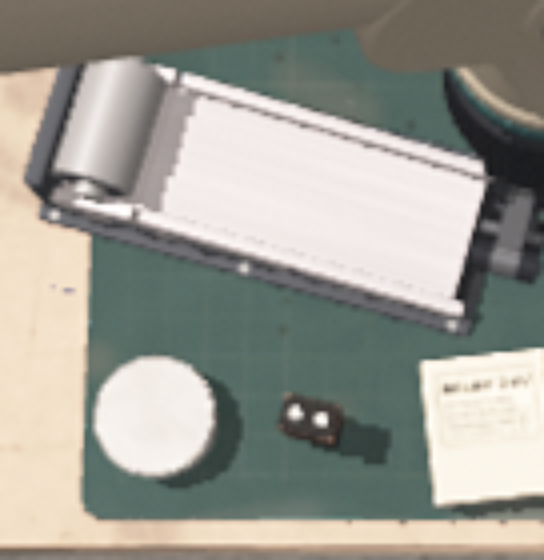

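The roller at (110,130) is home against the stop. The tub, battery and carton have not moved, and the arm is clear.

```bash
python3 -c "
from rig import job_done
print(job_done())"
```

```text
the job is handed in; nothing more can be done
None
```

The steel roller was pushed slowly up the ramp with the fingertips, went over the crest and is resting against the stop; the battery, tub and carton weren't moved, and the job was handed in at about 14 s.

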